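# Fetch a vial from behind the bottles and set it on the balance

### The arm

A 6-joint arm with a two-finger parallel gripper is mounted at the origin on a cart in front of the work surface, level with it; the furniture and walls round the work are solid. World frame = base frame: x ahead of the robot, y to its left, z up, the work surface at z = 0. Lengths are in m, angles in rad, forces in N, time in s.
With the tool pointing down it reaches from about 0.35 to 0.775 m from the base axis. Payload 5.5 kg.
Tool frame: the origin (TCP) lies midway between the tips of the shut fingers; the grasp point (between the pads) lies arm.tcp_to_grasp behind it (arm.tcp_to_grasp is the distance from the TCP to the grasp point, in m); z points along the fingers, y is the line along which they close (so a half turn about z gives the same grasp; the last joint's range is limited). The gripper opens to 85 mm and grips with 20 to 120 N. Pads are 22 mm wide; open, the fingers measure 114 mm over their backs; the gripper's body (76 mm by 85 mm) begins 54 mm behind the grasp point. The pads swing forward as they close: fully open they stand 13 mm farther back than shut.
Start: joints at [-0.14, 0.313, 0.046, 1.304, 0, 1.431], TCP at [0.575, -0, 0.231] pointing down, gripper open.
Joint ranges: [-2.76, 2.76], [-0.86, 1.69], [-1.03, 1.26], [-2.2, 2.34], [-1.47, 1.5], [-3.14, 3.14]. Speed limits (rad/s): [2.57, 2.57, 3.14, 3.14, 3.14, 3.14].

### API

Orientations are given as a unit quaternion [w, x, y, z].
In Python, from cell import arm gives the robot as it stands.
- The arm moves only by the shell command python3 -m jog 'ROWS' [OPENING]. ROWS is a JSON object of lists of equal length, an entry for each row: "xyz": the shift along the tool's x, y, z in mm, a list of three; "rot": the turn, a rotation vector about the tool's x, y, z in degrees, a list of three. In form: {"xyz": [[dx, dy, dz], ...], "rot": [[ax, ay, az], ...]}. A call has 1 to 12 rows; each row is the pose to reach, as a shift and turn from the pose commanded when the call began, along the tool's axes at that moment; what a row does not reach only later rows make up. A row lasts 1/8 s, in which the tool goes at most 62.5 mm and 10.7 degrees, less where a joint would pass 70% of its speed; a pose out of reach is approached as far as the arm can. A call with a gripper value outside its range is refused whole. OPENING is the finger opening in mm, from 0 to 85.4, set as the call begins (- or left out, the last holds). The fingers move at their own pace and stop on an object; the grip force is fixed at half the most. Time passes only in rows, so rows that repeat a pose let the fingers close. It gives the time, the measured TCP pose, the force, the opening and the grip force at its end, in the units of the state.
- arm.get_obs(): the state, without advancing time (a new reading comes with each control period).
- arm.read_camera(name): name is "scene" or "side" or "wrist"; returns a dict with "image" (384x512x3 uint8, blue, green, red), "K" (3x3 intrinsics, pixels), "xyz" and "rotation" of the camera in the world. Camera axes: x right, y down, z forward; pixel columns grow to the right and rows downward; lengths in m; the calibration is good to about 2 mm. A picture is of the moment at which its call begins. There is no depth.
- arm.job_done(): hands the job in; it is judged then, once.
The state is a dict: "clock": time; "qpos": joint angles; "joint_vel": joint speeds; "joint_torque": joint torques, N m; "tcp_pos": TCP position; "orientation": TCP orientation; "ft_force": force on the tool from outside, world axes, zero at the start; "ft_torque": the same for the moment, N m; "grip_width": opening from 0.0 (shut) to 1.0 (fully open); "finger_force": force on a finger pad.
Only numpy, scipy, OpenCV 4.12 (cv2) and the standard library are available. Lean on these libraries where they do the work, as an engineer would, in place of code of your own. Each camera call takes 0.05 s, during which the arm holds its last target. There are 200 camera calls.

### The job

The larger of the two vials stands in the storage bay behind the bottles. Stand the two bottles that are directly in front of it in the empty spill tray, then set the vial upright on the middle of the balance pan, and after that put both bottles back, each on the place in the bay it came from. The third bottle and the small vial stay where they are, and nothing may be knocked over.

Things in the scene. Friction and masses are not known exactly. Their poses are not given: they have to be found in the camera images.
- white_bottle_mid (a point): White plastic bottle with a red screw cap, body 54 mm across, 111 mm tall in all; body solid up to about 90 mm above its foot, cap 30 mm across. Origin: on its axis, half-way up; z along the axis. Stands at the start on one of the three front places of the bay. Weighs under 0.4 kg.
- big_brown_mid (a point): The bigger brown bottle, with a white screw cap: body 62 mm across, 126 mm tall in all; body solid up to about 105 mm above its foot, cap 35 mm across. Origin: on its axis, half-way up; z along the axis. Stands at the start on one of the three front places of the bay. Weighs under 0.4 kg.
- small_brown_mid (a point): The smaller brown bottle, with a black screw cap: body 48 mm across, 99 mm tall in all; body solid up to about 80 mm above its foot, cap 27 mm across. Origin: on its axis, half-way up; z along the axis. Stands at the start on one of the three front places of the bay. Weighs under 0.4 kg.
- large_vial_mid (a point): The larger clear vial with a white cap, the one to fetch: 22 mm across, 51 mm tall. Origin: on its axis, half-way up; z along the axis. Stands on one of the two rear places of the bay, in the notch behind two neighbouring bottles (their axes about 51 mm from its own; the third bottle's is over 100 mm away).
- small_vial_mid (a point): The small vial with a blue cap, to be left alone: 15 mm across, 33 mm tall, on the other rear place of the bay. Origin: on its axis, half-way up.
- bay: Grey low storage tray, 132 (x) by 236 mm (y), fixed. Origin: centre of its underside, on the worktop; x to its rear (away from the robot, +-0.2 rad), y to its left. Floor 4 mm above the origin; rim at rear and sides 10 mm up. Dark pads mark the places: bottles at x = -24, y = -72, 0, +72 mm; vials at x = +12, y = -36, +36 mm. One bottle or vial stands on each; which one varies.
- tray: The empty white spill tray, fixed to the worktop, an open box 110 mm (x) by 170 mm (y) and 20 mm high with 4 mm walls, on the left or the right in front of the bay. Origin: centre of its underside; the inner floor is 4 mm above the origin. Two bottles fit side by side at y = +38 and -38 mm on its centre line.
- pan (a point): The round steel weighing pan, 90 mm across, of the white laboratory balance (150 x 130 mm, fixed), which stands on the side that the tray does not. This point: middle of the pan's upper face, 58 mm above the worktop; nothing rises above the pan.
Mind the look-alikes: they are no part of the job. What is shaped like the part that bears white_bottle_mid but orange or purple is not meant.

How it is judged:
By the outcome, as a careful person would: the job done as asked, in the order asked, and still so for the second after the job is handed in, with the robot touching nothing.
It also fails if it takes over 117 s, if anything falls off the work surface, if the arm or the gripper's body presses on something with over 40 N, if the wrist force passes 120 N, or if a joint passes its speed limit or range.

## Working session

There is one attempt and no reset: what is moved stays moved. The work goes in short steps, Python scripts to look and compute and a shell command to move; the robot and the scene stay as the last step left them, time stands still between calls to the robot, and variables do not carry over. Pictures are saved under pics/ and viewed, at most 14 in all, crops included, and the job is handed in when it is done.

```bash
ls; mkdir -p pics; python3 - <<'E'
from cell import arm
import cv2,numpy as np
o=arm.get_obs();print(o['clock'],o['tcp_pos'],o['orientation'],arm.tcp_to_grasp)
for n in('scene','side','wrist'):
    c=arm.read_camera(n);cv2.imwrite(f'pics/{n}0.png',c['image']);print(n,c['K'].tolist(),np.round(c['xyz'],4).tolist(),np.round(c['rotation'],4).tolist())
a=cv2.imread('pics/scene0.png');b=cv2.imread('pics/side0.png')
E
```

```text
pics
0.0 [5.74485265e-01 4.12750931e-05 2.30404604e-01] [-7.42503678e-04  7.07121421e-01  7.07091546e-01 -5.38325588e-04] 0.0187
scene [[472.18753275785434, 0.0, 254.68196201678717], [0.0, 472.18753275785434, 193.45031454894092], [0.0, 0.0, 1.0]] [0.422, -1.1071, 1.2483] [-0.365, 0.9301, -0.0342, 0.022]
side [[403.4661507867546, 0.0, 257.0204779201543], [0.0, 403.4661507867546, 192.10720248070828], [0.0, 0.0, 1.0]] [-0.1017, -0.9389, 0.627] [-0.5009, 0.8174, -0.2368, 0.1578]
wrist [[330.7550263427255, 0.0, 250.52111398504212], [0.0, 330.7550263427255, 196.04437145852248], [0.0, 0.0, 1.0]] [0.5755, 0.0698, 0.371] [0.1376, 0.9905, 0.0006, -0.0003]
```

View pics/scene0.png

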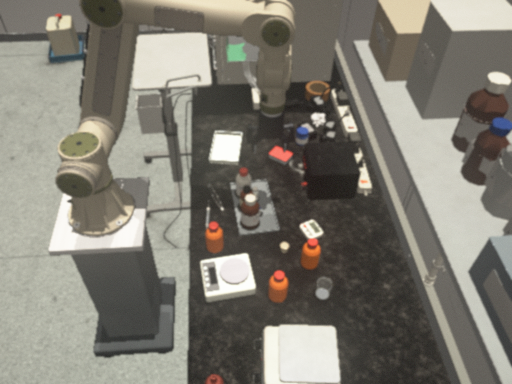

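View pics/wrist0.png

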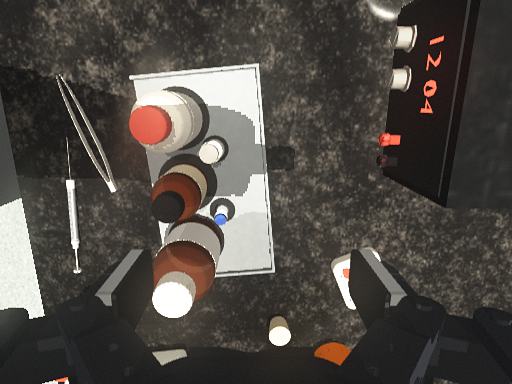

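View pics/side0.png

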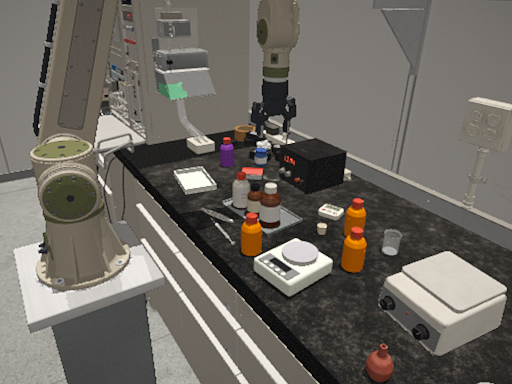

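Candidates:
- **Large vial:** the white cap at wrist (210,151), inside the bay, is the one I want. A white-capped item at (279,330) is outside the bay, and the blue-capped small vial is at (221,216).
- **White bottle:** the one with the red cap at wrist (150,125). The orange and purple look-alikes stand elsewhere.
- **Bottles in front of the vial:** white (left) and small brown (middle). The tray is on the left and the balance on the right.

```bash
cat > h.py <<'E'
import numpy as np,cv2
from scipy.spatial.transform import Rotation as R
CAM={'scene':(472.1875,254.682,193.45,[.422,-1.1071,1.2483],[-0.365,0.9301,-0.0342,0.022]),
'side':(403.466,257.02,192.107,[-0.1017,-0.9389,0.627],[-0.5009,0.8174,-0.2368,0.1578]),
'wrist0':(330.755,250.521,196.044,[0.5755,0.0698,0.371],[0.1376,0.9905,0.0006,-0.0003])}
def cam(c):
    if isinstance(c,str): return CAM[c]
    K=c['K'];return K[0,0],K[0,2],K[1,2],c['xyz'],c['rotation']
def rot(q):
    q=np.asarray(q,float)
    return q if q.shape==(3,3) else R.from_quat(np.r_[q[1:],q[0]]).as_matrix()
def ray(c,u,v,z):
    f,cx,cy,p,q=cam(c);d=rot(q)@[(u-cx)/f,(v-cy)/f,1];p=np.array(p);return p+d*(z-p[2])/d[2]
def proj(c,P):
    f,cx,cy,p,q=cam(c);d=rot(q).T@(np.array(P)-p);return f*d[0]/d[2]+cx,f*d[1]/d[2]+cy
E
python3 - <<'E'
from h import *
np.set_printoptions(precision=4,suppress=True)
for n,u,v,z in [('rim rl',258,65,.01),('rim rr',272,272,.01),('rim fl',130,77,.01),('white cap',150,125,.111),('sb cap',168,207,.099),('bb cap',173,295,.126),('vial cap',210,150,.055),('blue',220,220,.037)]:
    print(n,ray('wrist0',u,v,z))
for c,u,v in[('scene',235,270),('side',300,253)]: print('pan',ray(c,u,v,.058))
a=cv2.imread('pics/scene0.png')[120:310,190:340];b=cv2.imread('pics/side0.png')[155:305,160:340]
cv2.imwrite('pics/sc.png',cv2.resize(a,None,fx=3,fy=3,interpolation=2));cv2.imwrite('pics/si.png',cv2.resize(b,None,fx=4,fy=4,interpolation=2))
w=cv2.imread('pics/wrist0.png')[50:330,110:300];cv2.imwrite('pics/wc.png',cv2.resize(w,None,fx=2,fy=2,interpolation=2))
E
```

```text
rim rl [0.5828 0.1064 0.01  ]
rim rr [ 0.6015 -0.1282  0.01  ]
rim fl [0.4511 0.0948 0.01  ]
white cap [0.4979 0.0529 0.111 ]
sb cap [ 0.5042 -0.0172  0.099 ]
bb cap [ 0.5103 -0.0862  0.126 ]
vial cap [0.5366 0.0259 0.055 ]
blue [ 0.5427 -0.0515  0.037 ]
pan [ 0.4455 -0.3137  0.058 ]
pan [ 0.4368 -0.3242  0.058 ]
```

View pics/sc.png

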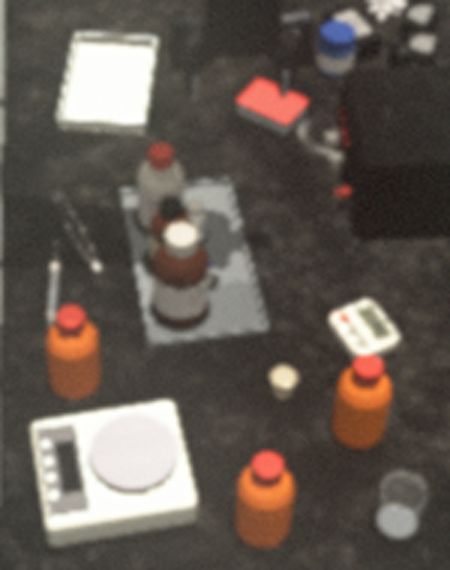

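View pics/si.png

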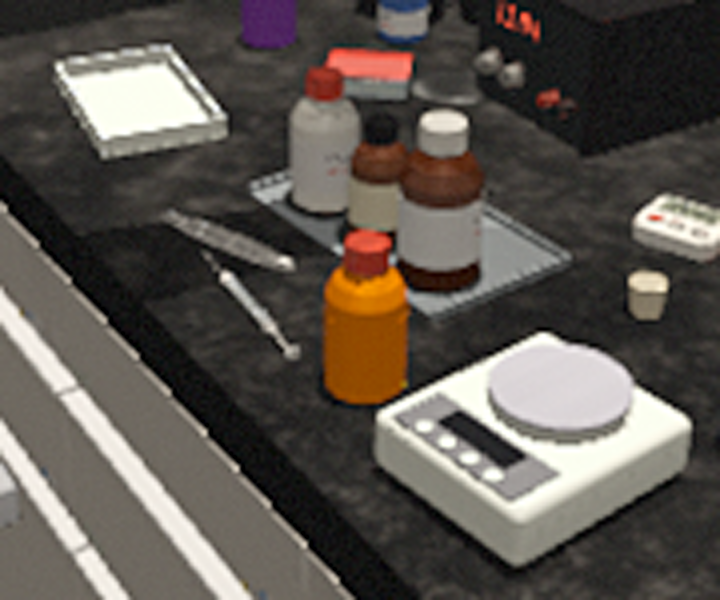

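View pics/wc.png

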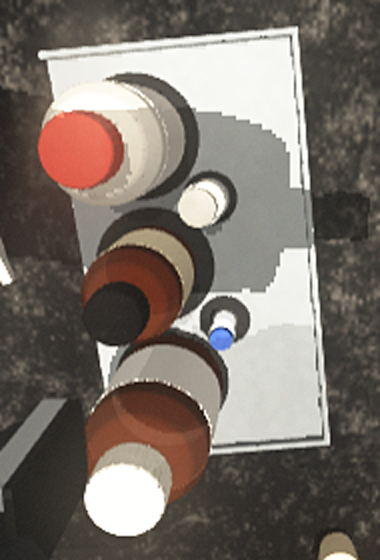

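The white-capped vial in the bay stands behind the white and small brown bottles, with crop pixel (200,205), which is wrist (210,152). The measured cap spacing of 70 mm and the bay rim length of 235 mm match the given sizes. Next I compute the tray and the first move.

```bash
cat >> h.py <<'E'
YAW=.083
BAY=np.array([.5268,-.0160]); c,s=np.cos(YAW),np.sin(YAW)
def bay(x,y): return BAY+[c*x-s*y,s*x+c*y]
def delta(xyz,yaw=YAW):
    "tool-frame mm and rotvec deg from the present pose to xyz, tool down with y at yaw from world x"
    from cell import arm
    o=arm.get_obs();R0=rot(o['orientation']);p=np.array(o['tcp_pos'])
    T=R.from_euler('z',yaw).as_matrix()@np.array([[0,1,0],[1,0,0],[0,0,-1.]])
    print('tcp',p.round(4),'d',(R0.T@(np.array(xyz)-p)*1000).round(1),'rot',np.degrees(R.from_matrix(R0.T@T).as_rotvec()).round(2),'F',np.round(o['ft_force'],1),'grip',round(o['grip_width'],3),round(float(np.max(o['finger_force'])),1),'t',round(o['clock'],2))
E
python3 - <<'E'
from h import *
np.set_printoptions(precision=4,suppress=True)
for c_,ox,oy,k,pts in[('scene',190,120,3,[(75,33),(158,35),(146,129),(58,123)]),('side',160,155,4,[(55,63),(168,45),(227,125),(103,148)])]:
    P=np.array([ray(c_,ox+u/k,oy+v/k,.02) for u,v in pts]);print(c_,P[:,:2].tolist(),P.mean(0))
print('pan',ray('scene',234.3,270,.058),ray('side',300,252.3,.058))
print('places',bay(-.024,.072),bay(-.024,0),bay(.012,.036))
delta([*bay(-.024,.072),.2])
E
```

```text
scene [[0.3999147482922466, 0.38250107540368616], [0.5111820297068621, 0.37156685998491157], [0.4846502276414528, 0.1891305198132167], [0.37453512182515747, 0.2070769868380795]] [0.4426 0.2876 0.02  ]
side [[0.3989319962613428, 0.37438099396878266], [0.5077871181988338, 0.360264874085494], [0.4738911037140501, 0.17677769522441766], [0.36474870483576366, 0.19028012796678107]] [0.4363 0.2754 0.02  ]
pan [ 0.4434 -0.3136  0.058 ] [ 0.4386 -0.3219  0.058 ]
places [0.4969 0.0538] [ 0.5029 -0.018 ] [0.5358 0.0209]
tcp [0.5746 0.     0.2306] d [ 53.7 -77.7  30.7] rot [-0.08 -0.01 -4.76] F [0.4 0.1 0. ] grip 1.003 0.0 t 0.15
```

```bash
python3 -m jog '{"xyz":[[30,-15,0],[80,-40,0],[130,-60,0],[180,-85,0],[220,-105,0],[250,-120,0],[265,-130,0],[265,-130,0]],"rot":[[0,0,-1],[0,0,-3],[0,0,-4.7],[0,0,-4.7],[0,0,-4.7],[0,0,-4.7],[0,0,-4.7],[0,0,-4.7]]}'
cat >> h.py <<'E'
def snap(n):
    from cell import arm
    c=arm.read_camera('wrist');cv2.imwrite(f'pics/{n}.png',c['image']);np.savez(f'pics/{n}.npz',**{k:c[k] for k in('K','xyz','rotation')});return c
E
python3 -c "
from h import *
snap('tray');delta([*bay(-.024,.072),.2])"
```

```text
clock: 1.15
tcp_pos: [0.4445, 0.2654, 0.2312]
orientation: [0.0, 0.677, 0.736, -0.0]
ft_force: [0.3, -0.2, -0.2]
grip_width: 0.999
finger_force: 0.0
tcp [0.4451 0.2647 0.2312] d [-214.5   34.2   31.3] rot [ 0.01  0.03 -0.02] F [-0.1  0.   0.4] grip 0.996 0.0 t 1.2
```

View pics/tray.png

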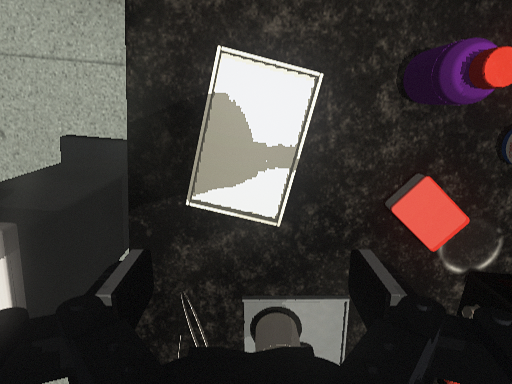

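The tray's rim corners are at (219,46), (322,73), (279,224) and (187,204), and it is empty. I compute its pose.

```bash
python3 -c "
from h import *
c=dict(np.load('pics/tray.npz'))
P=np.array([ray(c,u,v,.02) for u,v in[(219,46),(322,73),(279,224),(187,204)]])[:,:2];print(P,P.mean(0));y=(P[0]+P[1]-P[2]-P[3])/2;print(np.linalg.norm(y));y/=np.linalg.norm(y);print(P.mean(0)+.038*y,P.mean(0)-.038*y)
print(ray(c,243,299,.01),bay(-.066,.118),ray(c,348,299,.01),bay(.066,.118))"

```

```text
[[0.40453535 0.38497026]
 [0.50858404 0.36888682]
 [0.48314394 0.20537299]
 [0.37858384 0.2202971 ]] [0.44371179 0.29488179]
0.16609319569214387
[0.44959067 0.33242429] [0.43783292 0.2573393 ]
[0.45043512 0.09885659 0.01      ] [0.45124445 0.09612207] [0.58091587 0.10988477 0.01      ] [0.58279003 0.10706549]
```

```bash
python3 -m jog '{"xyz":[[-20,5,0],[-60,12,0],[-105,20,0],[-150,28,0],[-190,34,0],[-210,34,0],[-214,34,0],[-214,34,0]],"rot":[[0,0,0],[0,0,0],[0,0,0],[0,0,0],[0,0,0],[0,0,0],[0,0,0],[0,0,0]]}'
python3 -c "
from h import *
snap('w1');delta([*bay(-.024,.072),.053])"
```

```text
clock: 2.2
tcp_pos: [0.4965, 0.0539, 0.2313]
orientation: [-0.0, 0.678, 0.735, 0.0]
ft_force: [0.2, 0.4, -0.3]
grip_width: 0.997
finger_force: 0.0
tcp [0.4964 0.0545 0.2313] d [ -0.8   0.4 178.3] rot [-0.   -0.01 -0.08] F [ 0.3  0.5 -0.6] grip 1.002 0.0 t 2.25
```

View pics/w1.png

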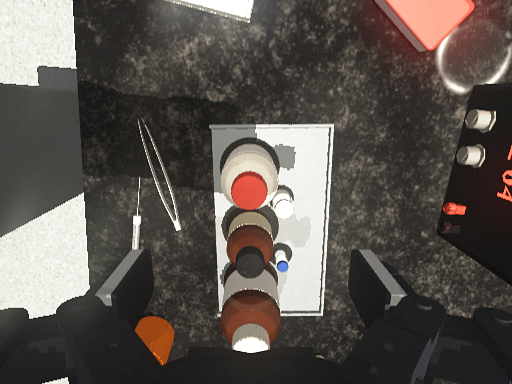

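The white bottle's cap is at (249,190), the vial cap at (284,209) and the black cap at (249,262). I check these against the model.

```bash
python3 -c "
from h import *
c=dict(np.load('pics/w1.npz'))
for n,u,v,z,b in[('w',249,190,.115,(-.024,.072)),('sb',249,262,.103,(-.024,0)),('bb',250,339,.13,(-.024,-.072)),('v',284,209,.055,(.012,.036)),('rl',333,125,.01,(.066,.118)),('rr',324,315,.01,(.066,-.118)),('fl',210,126,.01,(-.066,.118))]: print(n,ray(c,u,v,z).round(4),bay(*b).round(4))"
```

```text
w [0.4962 0.0558 0.115 ] [0.4969 0.0538]
sb [ 0.5018 -0.0138  0.103 ] [ 0.5029 -0.018 ]
bb [ 0.5075 -0.0731  0.13  ] [ 0.5089 -0.0897]
v [0.534  0.0232 0.055 ] [0.5358 0.0209]
rl [0.582  0.1073 0.01  ] [0.5828 0.1071]
rr [ 0.6058 -0.1272  0.01  ] [ 0.6024 -0.1281]
fl [0.4507 0.0955 0.01  ] [0.4512 0.0961]
```

The model is within 2 mm. I descend, close on the white bottle, then lift gently.

```bash
python3 -m jog '{"xyz":[[0,0,20],[0,0,55],[0,0,90],[0,0,120],[0,0,150],[0,0,170],[0,0,178],[0,0,178]],"rot":[[0,0,0],[0,0,0],[0,0,0],[0,0,0],[0,0,0],[0,0,0],[0,0,0],[0,0,0]]}' | tail -4
python3 -m jog '{"xyz":[[0,0,0],[0,0,0],[0,0,0],[0,0,0],[0,0,0],[0,0,0]],"rot":[[0,0,0],[0,0,0],[0,0,0],[0,0,0],[0,0,0],[0,0,0]]}' 30
python3 -m jog '{"xyz":[[0,0,-6],[0,0,-20],[0,0,-45],[0,0,-75],[0,0,-100],[0,0,-120],[0,0,-130],[0,0,-130]],"rot":[[0,0,0],[0,0,0],[0,0,0],[0,0,0],[0,0,0],[0,0,0],[0,0,0],[0,0,0]]}'
python3 -c "
from h import *
delta([.4496,.3324,.053])"
```

```text
orientation: [-0.0, 0.677, 0.736, -0.0]
ft_force: [0.3, -1.0, -1.0]
grip_width: 0.997
finger_force: 0.0
clock: 4.0
tcp_pos: [0.4972, 0.0545, 0.0544]
orientation: [0.001, 0.678, 0.735, 0.001]
ft_force: [-1.7, 0.8, 5.9]
grip_width: 0.621
finger_force: 62.6
clock: 5.0
tcp_pos: [0.4969, 0.0544, 0.1841]
orientation: [0.001, 0.678, 0.735, 0.0]
ft_force: [-0.2, -0.9, -2.2]
grip_width: 0.621
finger_force: 63.1
tcp [0.4969 0.0544 0.1841] d [280.9 -24.6 131. ] rot [ 0.09  0.01 -0.06] F [-0.2 -0.9 -2.2] grip 0.621 63.1 t 5.0
```

```bash
python3 -m jog '{"xyz":[[10,-1,0],[40,-4,0],[80,-7,0],[125,-11,0],[170,-15,0],[210,-18,0],[245,-21,0],[267,-23,0],[278,-24,0],[281,-25,0],[281,-25,0]],"rot":[[0,0,0],[0,0,0],[0,0,0],[0,0,0],[0,0,0],[0,0,0],[0,0,0],[0,0,0],[0,0,0],[0,0,0],[0,0,0]]}' | tail -4
python3 -m jog '{"xyz":[[0,0,15],[0,0,45],[0,0,75],[0,0,100],[0,0,115],[0,0,123],[0,0,127],[0,0,129],[0,0,130],[0,0,130]],"rot":[[0,0,0],[0,0,0],[0,0,0],[0,0,0],[0,0,0],[0,0,0],[0,0,0],[0,0,0],[0,0,0],[0,0,0]]}'
python3 -c "
from h import *
c=snap('pl1');a=c['image'];delta([.4496,.3324,.053])"
```

```text
orientation: [0.0, 0.678, 0.735, -0.0]
ft_force: [0.3, -1.3, -1.7]
grip_width: 0.622
finger_force: 63.1
clock: 7.62
tcp_pos: [0.449, 0.3328, 0.0545]
orientation: [0.0, 0.677, 0.736, 0.001]
ft_force: [-1.6, -0.3, 5.0]
grip_width: 0.622
finger_force: 63.2
tcp [0.449  0.3328 0.0545] d [-0.4  0.5  1.5] rot [ 0.09 -0.03 -0.05] F [-3.1 -1.7  5.5] grip 0.618 63.1 t 7.67
```

```bash
python3 -m jog '{"xyz":[[0,0,0],[0,0,0],[0,0,0],[0,0,0],[0,0,-15],[0,0,-45],[0,0,-80],[0,0,-110],[0,0,-130],[0,0,-140],[0,0,-140]],"rot":[[0,0,0],[0,0,0],[0,0,0],[0,0,0],[0,0,0],[0,0,0],[0,0,0],[0,0,0],[0,0,0],[0,0,0],[0,0,0]]}' 85 | tail -2
python3 -c "
from h import *
delta([*bay(-.024,0),.19])"
```

```text
grip_width: 0.995
finger_force: 0.0
tcp [0.4489 0.3327 0.1942] d [-354.   25.    4.] rot [ 0.09 -0.04 -0.05] F [ 0.2 -0.7 -0.7] grip 0.995 0.0 t 9.05
```

```bash
python3 -m jog '{"xyz":[[-20,1,0],[-65,4,0],[-115,8,0],[-165,12,0],[-215,15,0],[-265,18,0],[-305,22,0],[-335,24,0],[-350,25,0],[-354,25,0],[-354,25,0]],"rot":[[0,0,0],[0,0,0],[0,0,0],[0,0,0],[0,0,0],[0,0,0],[0,0,0],[0,0,0],[0,0,0],[0,0,0],[0,0,0]]}' | tail -4
python3 -c "
from h import *
snap('w2');delta([*bay(-.024,0),.045])"
```

```text
orientation: [-0.0, 0.677, 0.736, -0.0]
ft_force: [-0.0, -0.1, -0.3]
grip_width: 0.994
finger_force: 0.0
tcp [ 0.5021 -0.0175  0.1932] d [ -0.6   0.8 148.2] rot [-0.02 -0.02 -0.  ] F [0.9 0.7 0. ] grip 0.996 0.0 t 10.47
```

View pics/w2.png

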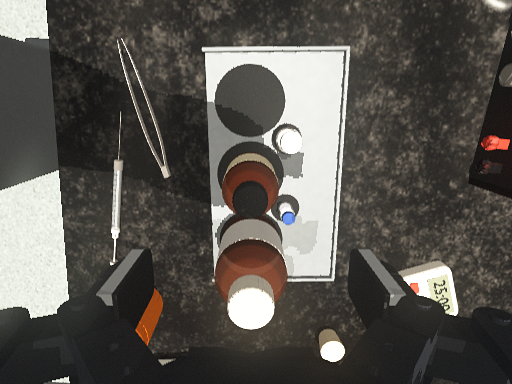

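The white bottle's pad is empty at (251,100), the vial cap is at (288,139) and the black cap is at (250,198). All is upright. I descend on the small brown bottle.

```bash
python3 -c "
from h import *
c=dict(np.load('pics/w2.npz'))
for n,u,v,z,b in[('pad',251,100,.004,(-.024,.072)),('sb',250,198,.103,(-.024,0)),('v',288,138,.055,(.012,.036))]: print(n,ray(c,u,v,z).round(4),bay(*b).round(4))"
python3 -m jog '{"xyz":[[0,1,20],[0,1,50],[0,1,80],[0,1,110],[0,1,132],[0,1,145],[0,1,148],[0,1,148]],"rot":[[0,0,0],[0,0,0],[0,0,0],[0,0,0],[0,0,0],[0,0,0],[0,0,0],[0,0,0]]}' | tail -4
python3 -m jog '{"xyz":[[0,0,0],[0,0,0],[0,0,0],[0,0,0],[0,0,0],[0,0,0]],"rot":[[0,0,0],[0,0,0],[0,0,0],[0,0,0],[0,0,0],[0,0,0]]}' 25
python3 -m jog '{"xyz":[[0,0,-6],[0,0,-20],[0,0,-45],[0,0,-75],[0,0,-105],[0,0,-130],[0,0,-145],[0,0,-145]],"rot":[[0,0,0],[0,0,0],[0,0,0],[0,0,0],[0,0,0],[0,0,0],[0,0,0],[0,0,0]]}' | tail -2
python3 -c "
from h import *
delta([.4378,.2573,.045])"
```

```text
pad [0.4976 0.0539 0.004 ] [0.4969 0.0538]
sb [ 0.5024 -0.0149  0.103 ] [ 0.5029 -0.018 ]
v [0.5308 0.0258 0.055 ] [0.5358 0.0209]
orientation: [0.0, 0.677, 0.736, 0.0]
ft_force: [0.3, -0.3, 0.3]
grip_width: 0.992
finger_force: 0.0
clock: 12.22
tcp_pos: [0.504, -0.0184, 0.0462]
orientation: [0.001, 0.678, 0.735, 0.0]
ft_force: [-0.6, -0.1, 6.4]
grip_width: 0.547
finger_force: 61.5
grip_width: 0.552
finger_force: 61.7
tcp [ 0.5042 -0.0183  0.1915] d [280.2 -43.9 146.2] rot [ 0.13  0.04 -0.06] F [ 0.7  0.5 -1.4] grip 0.552 61.7 t 13.22
```

```bash
python3 -m jog '{"xyz":[[10,-1,0],[40,-6,0],[80,-12,0],[125,-19,0],[170,-26,0],[210,-32,0],[245,-38,0],[267,-42,0],[278,-44,0],[280,-44,0],[280,-44,0]],"rot":[[0,0,0],[0,0,0],[0,0,0],[0,0,0],[0,0,0],[0,0,0],[0,0,0],[0,0,0],[0,0,0],[0,0,0],[0,0,0]]}' | tail -4
python3 -m jog '{"xyz":[[0,0,15],[0,0,45],[0,0,80],[0,0,110],[0,0,128],[0,0,138],[0,0,142],[0,0,144],[0,0,145],[0,0,145]],"rot":[[0,0,0],[0,0,0],[0,0,0],[0,0,0],[0,0,0],[0,0,0],[0,0,0],[0,0,0],[0,0,0],[0,0,0]]}' | tail -5
python3 -m jog '{"xyz":[[0,0,0],[0,0,0],[0,0,0],[0,0,0],[0,0,-15],[0,0,-45],[0,0,-80],[0,0,-110],[0,0,-130],[0,0,-140],[0,0,-140]],"rot":[[0,0,0],[0,0,0],[0,0,0],[0,0,0],[0,0,0],[0,0,0],[0,0,0],[0,0,0],[0,0,0],[0,0,0],[0,0,0]]}' 85 
python3 -c "
from h import *
snap('tr2');delta([*bay(.012,.036),.17])"
```

```text
orientation: [0.0, 0.678, 0.735, -0.0]
ft_force: [0.4, 0.4, -0.8]
grip_width: 0.548
finger_force: 61.7
tcp_pos: [0.4372, 0.2574, 0.0462]
orientation: [0.0, 0.678, 0.736, 0.001]
ft_force: [-1.6, -0.7, 3.5]
grip_width: 0.546
finger_force: 62.1
clock: 17.23
tcp_pos: [0.437, 0.2574, 0.1861]
orientation: [0.0, 0.678, 0.735, 0.001]
ft_force: [0.7, -0.5, -0.3]
grip_width: 0.992
finger_force: 0.0
tcp [0.4366 0.2573 0.1853] d [-243.7   79.5   15.3] rot [ 0.01 -0.   -0.05] F [-0.9  0.1 -0.5] grip 0.997 0.0 t 17.27
```

```bash
python3 -m jog '{"xyz":[[-15,5,0],[-50,16,2],[-95,31,5],[-140,46,8],[-180,59,10],[-215,70,13],[-235,77,15],[-242,79,15],[-242,79,15]],"rot":[[0,0,0],[0,0,0],[0,0,0],[0,0,0],[0,0,0],[0,0,0],[0,0,0],[0,0,0],[0,0,0]]}' | tail -2
python3 -c "
from h import *
c=snap('v1');
cv2.imwrite('pics/v1t.png',np.hstack([cv2.resize(c['image'],None,fx=.999,fy=1.0)[:, :],]) ) 
delta([*bay(.012,.036),.018])"
```

```text
grip_width: 0.997
finger_force: 0.0
tcp [0.5348 0.0232 0.1702] d [ -2.5   0.9 152.2] rot [-0.03 -0.03 -0.02] F [-0.3 -0.4 -0.5] grip 0.993 0.0 t 18.45
```

View pics/v1.png

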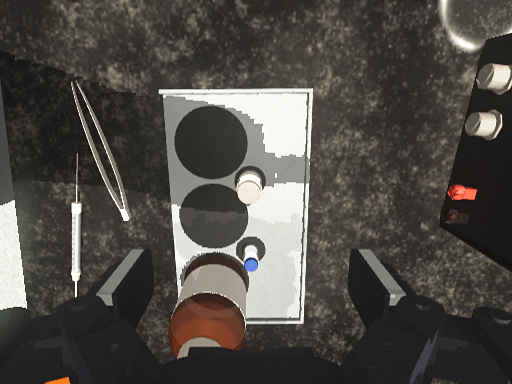

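The vial stands free now, with its cap top at (249,190). Both vacated pads are visible at (211,142) and (214,216), and the third bottle and small vial are untouched.

```bash
python3 -c "
from h import *
c=dict(np.load('pics/v1.npz'))
for n,u,v,z,b in[('pad',211,142,.004,(-.024,.072)),('pad',214,216,.004,(-.024,0)),('v',249,190,.055,(.012,.036)),('foot pad',251,180,.004,(.012,.036))]: print(n,ray(c,u,v,z).round(4),bay(*b).round(4))"
python3 -m jog '{"xyz":[[-1,0,0],[-2,1,25],[-2,1,60],[-2,1,95],[-2,1,125],[-2,1,145],[-2,1,154],[-2,1,154]],"rot":[[0,0,0],[0,0,0],[0,0,0],[0,0,0],[0,0,0],[0,0,0],[0,0,0],[0,0,0]]}' 55
```

```text
pad [0.4968 0.0542 0.004 ] [0.4969 0.0538]
pad [ 0.5034 -0.0175  0.004 ] [ 0.5029 -0.018 ]
v [0.5345 0.025  0.055 ] [0.5358 0.0209]
foot pad [0.5365 0.0215 0.004 ] [0.5358 0.0209]
clock: 19.45
tcp_pos: [0.5361, 0.0212, 0.0162]
orientation: [-0.0, 0.677, 0.736, -0.0]
ft_force: [0.5, -0.7, -0.4]
grip_width: 0.647
finger_force: 0.0
```

Now I grip the vial, lift it, and work out the way to the pan.

```bash
python3 -m jog '{"xyz":[[0,0,0],[0,0,0],[0,0,0],[0,0,0],[0,0,0],[0,0,0],[0,0,0]],"rot":[[0,0,0],[0,0,0],[0,0,0],[0,0,0],[0,0,0],[0,0,0],[0,0,0]]}' 5
python3 -m jog '{"xyz":[[0,0,-6],[0,0,-20],[0,0,-45],[0,0,-80],[0,0,-115],[0,0,-145],[0,0,-165],[0,0,-175],[0,0,-175]],"rot":[[0,0,0],[0,0,0],[0,0,0],[0,0,0],[0,0,0],[0,0,0],[0,0,0],[0,0,0],[0,0,0]]}' | tail -3
python3 -c "
from h import *
delta([.441,-.318,.19])"
```

```text
clock: 20.32
tcp_pos: [0.5372, 0.0206, 0.0175]
orientation: [0.001, 0.678, 0.735, 0.001]
ft_force: [-2.1, 0.7, 6.6]
grip_width: 0.235
finger_force: 58.7
ft_force: [0.6, -0.2, -1.0]
grip_width: 0.236
finger_force: 58.6
tcp [0.5367 0.0206 0.1921] d [-329.6 -123.1    2. ] rot [ 0.08  0.02 -0.06] F [ 0.6 -0.2 -1. ] grip 0.236 58.6 t 21.45
```

```bash
python3 -m jog '{"xyz":[[-15,-5,0],[-50,-18,0],[-95,-35,0],[-145,-54,0],[-195,-73,0],[-240,-90,0],[-275,-103,0],[-305,-114,0],[-320,-120,0],[-328,-123,0],[-330,-123,0],[-330,-123,0]],"rot":[[0,0,0],[0,0,0],[0,0,0],[0,0,0],[0,0,0],[0,0,0],[0,0,0],[0,0,0],[0,0,0],[0,0,0],[0,0,0],[0,0,0]]}' | tail -2
python3 -c "
from h import *
snap('p1');delta([.441,-.318,.075])"
```

```text
grip_width: 0.232
finger_force: 58.6
tcp [ 0.4411 -0.3175  0.1913] d [ -0.5  -0.2 116.3] rot [ 0.01 -0.02  0.01] F [-0.2 -0.  -0.1] grip 0.233 58.6 t 23.0
```

View pics/p1.png

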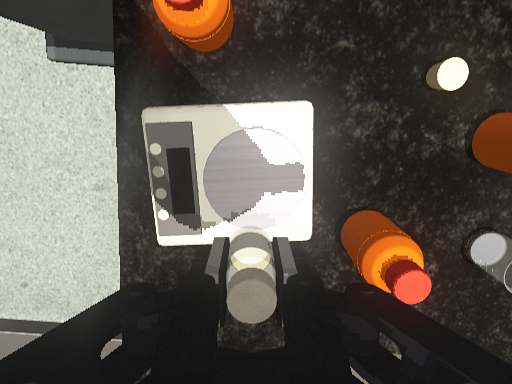

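The vial is held upright. The pan's ellipse centre is at (254.5,177), and an orange bottle stands behind the balance with its base near (370,232).

```bash
python3 -c "
from h import *
c=dict(np.load('pics/p1.npz'))
p=ray(c,254.5,177,.058);print(p,ray(c,203,177,.058),ray(c,306,177,.058),ray(c,254,126,.058),ray(c,254,229,.058),'ob',ray(c,362,232,.0),ray(c,410,287,.111))
delta([p[0],p[1],.0715])"
```

```text
[ 0.44480176 -0.30837624  0.058     ] [ 0.40136865 -0.31202841  0.058     ] [ 0.48824962 -0.30472282  0.058     ] [ 0.44070233 -0.26624257  0.058     ] [ 0.44847009 -0.35530951  0.058     ] ob [ 0.56720862 -0.37174046  0.        ] [ 0.56714017 -0.37125796  0.111     ]
tcp [ 0.4411 -0.3175  0.1913] d [  8.7   4.4 119.8] rot [ 0.01 -0.02  0.01] F [-0.2 -0.  -0.1] grip 0.233 58.6 t 23.0
```

```bash
python3 -m jog '{"xyz":[[4,2,0],[8,4,10],[8,4,40],[8,4,70],[8,4,95],[8,4,108],[8,4,114],[8,4,117],[8,4,118],[8,4,119],[8,4,120],[8,4,120]],"rot":[[0,0,0],[0,0,0],[0,0,0],[0,0,0],[0,0,0],[0,0,0],[0,0,0],[0,0,0],[0,0,0],[0,0,0],[0,0,0],[0,0,0]]}'
```

```text
clock: 24.5
tcp_pos: [0.4443, -0.3102, 0.0715]
orientation: [0.0, 0.678, 0.736, 0.0]
ft_force: [1.0, 0.5, 0.4]
grip_width: 0.235
finger_force: 58.8
```

```bash
python3 -m jog '{"xyz":[[0,0,0.5],[0,0,1],[0,0,1.5],[0,0,1.5]],"rot":[[0,0,0],[0,0,0],[0,0,0],[0,0,0]]}'
```

```text
clock: 25.0
tcp_pos: [0.4444, -0.3103, 0.0715]
orientation: [0.001, 0.678, 0.736, -0.0]
ft_force: [-2.4, 1.9, 10.1]
grip_width: 0.233
finger_force: 60.0
```

Contact at the expected height. I release, rise straight up and look.

```bash
python3 -m jog '{"xyz":[[0,0,-1],[0,0,-1],[0,0,-1],[0,0,-1],[0,0,-10],[0,0,-35],[0,0,-70],[0,0,-100],[0,0,-120],[0,0,-125],[0,0,-125]],"rot":[[0,0,0],[0,0,0],[0,0,0],[0,0,0],[0,0,0],[0,0,0],[0,0,0],[0,0,0],[0,0,0],[0,0,0],[0,0,0]]}' 50
python3 -c "
from h import *
snap('p2');delta([.4378,.2573,.19])"
```

```text
clock: 26.38
tcp_pos: [0.4442, -0.31, 0.1948]
orientation: [0.0, 0.678, 0.736, 0.0]
ft_force: [0.4, -0.1, 0.4]
grip_width: 0.589
finger_force: 0.0
tcp [ 0.4439 -0.3098  0.1942] d [565.6  40.4   4.5] rot [-0.03 -0.04 -0.06] F [-0.2  0.2 -1.2] grip 0.584 0.0 t 26.43
```

View pics/p2.png

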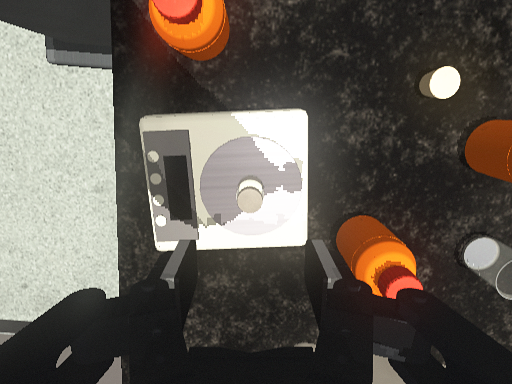

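The vial stands upright at the pan's middle: foot about (251,188), pan centre (251,185). Next I return to the tray for the small brown bottle.

```bash
python3 -m jog '{"xyz":[[15,1,0],[55,4,0],[105,7,0],[155,11,0],[210,15,0],[265,19,0],[320,23,0],[375,27,0],[430,31,0],[480,34,0],[520,37,0],[545,39,0]],"rot":[[0,0,0],[0,0,0],[0,0,0],[0,0,0],[0,0,0],[0,0,0],[0,0,0],[0,0,0],[0,0,0],[0,0,0],[0,0,0],[0,0,0]]}' 85|tail -2
python3 -m jog '{"xyz":[[15,1,0],[20,1,0],[20,1,0]],"rot":[[0,0,0],[0,0,0],[0,0,0]]}' | tail -2
python3 -c "
from h import *
snap('tr3');delta([.4372,.2574,.045])"
```

```text
grip_width: 0.997
finger_force: 0.0
grip_width: 0.994
finger_force: 0.0
tcp [0.4376 0.2557 0.1947] d [  1.8  -0.2 149.7] rot [-0.02  0.02 -0.1 ] F [0.3 0.3 1.3] grip 0.993 0.0 t 28.35
```

View pics/tr3.png

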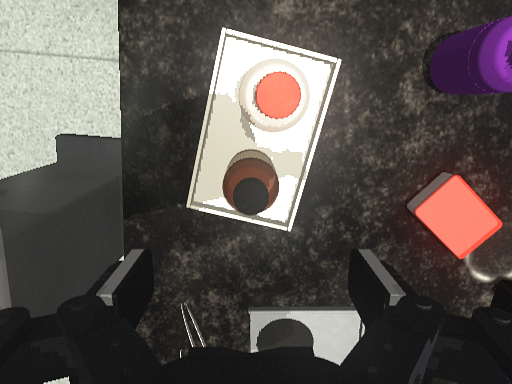

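Both bottles stand upright in the tray, with the black cap at (250,194) and the red cap at (278,95). I pick up the small brown one.

```bash
python3 -m jog '{"xyz":[[2,0,20],[2,0,50],[2,0,80],[2,0,110],[2,0,132],[2,0,145],[2,0,149],[2,0,149]],"rot":[[0,0,0],[0,0,0],[0,0,0],[0,0,0],[0,0,0],[0,0,0],[0,0,0],[0,0,0]]}' | tail -3
python3 -m jog '{"xyz":[[0,0,0],[0,0,0],[0,0,0],[0,0,0],[0,0,0],[0,0,0]],"rot":[[0,0,0],[0,0,0],[0,0,0],[0,0,0],[0,0,0],[0,0,0]]}' 25
python3 -m jog '{"xyz":[[0,0,-6],[0,0,-20],[0,0,-45],[0,0,-75],[0,0,-105],[0,0,-130],[0,0,-145],[0,0,-145]],"rot":[[0,0,0],[0,0,0],[0,0,0],[0,0,0],[0,0,0],[0,0,0],[0,0,0],[0,0,0]]}' | tail -2
python3 -c "
from h import *
delta([.5037,-.0182,.045])"
```

```text
ft_force: [0.4, 0.3, 0.2]
grip_width: 1.0
finger_force: 0.0
clock: 30.1
tcp_pos: [0.438, 0.2586, 0.0467]
orientation: [0.0, 0.677, 0.736, 0.001]
ft_force: [-0.6, 0.0, 5.7]
grip_width: 0.55
finger_force: 61.0
grip_width: 0.55
finger_force: 61.7
tcp [0.4383 0.2586 0.192 ] d [-281.4   42.2  146.9] rot [ 0.13 -0.04 -0.06] F [ 0.2 -0.  -0.7] grip 0.55 61.7 t 31.1
```

```bash
python3 -m jog '{"xyz":[[-10,1,0],[-40,6,0],[-80,12,0],[-125,19,0],[-170,26,0],[-210,32,0],[-245,37,0],[-267,40,0],[-278,42,0],[-280,42,0],[-280,42,0]],"rot":[[0,0,0],[0,0,0],[0,0,0],[0,0,0],[0,0,0],[0,0,0],[0,0,0],[0,0,0],[0,0,0],[0,0,0],[0,0,0]]}' | tail -4
python3 -c "
from h import *
delta([.5037,-.0172,.0465])"
```

```text
orientation: [-0.0, 0.677, 0.736, -0.0]
ft_force: [0.4, 0.5, -0.4]
grip_width: 0.548
finger_force: 61.7
tcp [ 0.5019 -0.0167  0.1905] d [ -0.7   1.8 144. ] rot [-0.04 -0.03 -0.03] F [ 0.4  0.5 -0.4] grip 0.548 61.7 t 32.48
```

```bash
python3 -m jog '{"xyz":[[0,1,15],[-1,1,45],[-1,1,80],[-1,1,110],[-1,1,128],[-1,1,138],[-1,1,142],[-1,1,144],[-1,1,145],[-1,1,145]],"rot":[[0,0,0],[0,0,0],[0,0,0],[0,0,0],[0,0,0],[0,0,0],[0,0,0],[0,0,0],[0,0,0],[0,0,0]]}'
python3 -m jog '{"xyz":[[0,0,0],[0,0,0],[0,0,0],[0,0,0],[0,0,-15],[0,0,-45],[0,0,-80],[0,0,-110],[0,0,-130],[0,0,-140],[0,0,-140]],"rot":[[0,0,0],[0,0,0],[0,0,0],[0,0,0],[0,0,0],[0,0,0],[0,0,0],[0,0,0],[0,0,0],[0,0,0],[0,0,0]]}' 85 | tail -2
python3 -c "
from h import *
delta([.449,.3328,.19])"
```

```text
clock: 33.72
tcp_pos: [0.504, -0.0182, 0.0467]
orientation: [0.001, 0.678, 0.736, 0.0]
ft_force: [-1.7, -0.1, 3.6]
grip_width: 0.548
finger_force: 61.7
grip_width: 0.991
finger_force: 0.0
tcp [ 0.5039 -0.0183  0.1867] d [354.4 -25.9  -3.5] rot [ 0.09  0.03 -0.06] F [ 0.2 -0.2 -0.5] grip 0.991 0.0 t 35.1
```

Now the white bottle.

```bash
python3 -m jog '{"xyz":[[20,-1,-3],[65,-5,-5],[115,-8,-5],[165,-12,-5],[215,-16,-5],[265,-19,-5],[305,-22,-5],[335,-25,-5],[350,-26,-5],[354,-26,-5],[354,-26,-5]],"rot":[[0,0,0],[0,0,0],[0,0,0],[0,0,0],[0,0,0],[0,0,0],[0,0,0],[0,0,0],[0,0,0],[0,0,0],[0,0,0]]}' | tail -2
python3 -c "
from h import *
delta([.449,.3328,.053])"
```

```text
grip_width: 0.996
finger_force: 0.0
tcp [0.4486 0.3318 0.1905] d [  1.1   0.5 137.5] rot [-0.03  0.04 -0.09] F [ 0.1  0.4 -0.9] grip 0.996 0.0 t 36.48
```

```bash
python3 -m jog '{"xyz":[[1,0,20],[1,0,50],[1,0,80],[1,0,105],[1,0,125],[1,0,134],[1,0,138],[1,0,138]],"rot":[[0,0,0],[0,0,0],[0,0,0],[0,0,0],[0,0,0],[0,0,0],[0,0,0],[0,0,0]]}' | tail -3
python3 -m jog '{"xyz":[[0,0,0],[0,0,0],[0,0,0],[0,0,0],[0,0,0],[0,0,0]],"rot":[[0,0,0],[0,0,0],[0,0,0],[0,0,0],[0,0,0],[0,0,0]]}' 30
python3 -m jog '{"xyz":[[0,0,-6],[0,0,-20],[0,0,-45],[0,0,-75],[0,0,-105],[0,0,-130],[0,0,-140],[0,0,-140]],"rot":[[0,0,0],[0,0,0],[0,0,0],[0,0,0],[0,0,0],[0,0,0],[0,0,0],[0,0,0]]}' | tail -2
python3 -c "
from h import *
delta([.4972,.0543,.0535])"
```

```text
ft_force: [0.5, 0.1, -0.1]
grip_width: 0.995
finger_force: 0.0
clock: 38.22
tcp_pos: [0.449, 0.3339, 0.0537]
orientation: [0.0, 0.677, 0.736, 0.001]
ft_force: [-0.8, 0.9, 5.7]
grip_width: 0.62
finger_force: 62.9
grip_width: 0.617
finger_force: 63.0
tcp [0.4487 0.3336 0.1934] d [-282.4   25.2  139.8] rot [ 0.07 -0.03 -0.05] F [-0.4  0.1 -1.1] grip 0.617 63.0 t 39.23
```

```bash
python3 -m jog '{"xyz":[[-10,1,0],[-40,4,0],[-80,8,0],[-125,12,0],[-170,16,0],[-210,19,0],[-245,22,0],[-267,24,0],[-278,25,0],[-281,26,0],[-281,26,0]],"rot":[[0,0,0],[0,0,0],[0,0,0],[0,0,0],[0,0,0],[0,0,0],[0,0,0],[0,0,0],[0,0,0],[0,0,0],[0,0,0]]}' | tail -2
python3 -c "
from h import *
delta([.4972,.0552,.0535])"
```

```text
grip_width: 0.617
finger_force: 63.0
tcp [0.4972 0.0559 0.1925] d [ -0.8   0.  139. ] rot [-0.03 -0.02 -0.04] F [ 0.4 -0.8 -1.1] grip 0.617 63.0 t 40.6
```

```bash
python3 -m jog '{"xyz":[[0,0,15],[0,0,45],[0,0,75],[0,0,105],[0,0,123],[0,0,133],[0,0,137],[0,0,139],[0,0,140],[0,0,140]],"rot":[[0,0,0],[0,0,0],[0,0,0],[0,0,0],[0,0,0],[0,0,0],[0,0,0],[0,0,0],[0,0,0],[0,0,0]]}'
python3 -m jog '{"xyz":[[0,0,0],[0,0,0],[0,0,0],[0,0,0],[0,0,-15],[0,0,-45],[0,0,-80],[0,0,-120],[0,0,-150],[0,0,-170],[0,0,-178],[0,0,-178]],"rot":[[0,0,0],[0,0,0],[0,0,0],[0,0,0],[0,0,0],[0,0,0],[0,0,0],[0,0,0],[0,0,0],[0,0,0],[0,0,0],[0,0,0]]}' 85 | tail -2
python3 -c "
from h import *
from cell import arm
w=snap('end')['image'];s=arm.read_camera('side')['image'][130:322,130:386]
cv2.imwrite('pics/end2.png',np.vstack([w[:300],cv2.resize(s,(400,300))[:, :].copy() if 0 else np.hstack([cv2.resize(s,(400,300)),np.zeros((300,112,3),np.uint8)])]))"
```

```text
clock: 41.85
tcp_pos: [0.4979, 0.0556, 0.0537]
orientation: [0.0, 0.678, 0.736, 0.001]
ft_force: [-0.5, 0.9, 3.8]
grip_width: 0.62
finger_force: 63.1
grip_width: 1.001
finger_force: 0.0
```

View pics/end2.png

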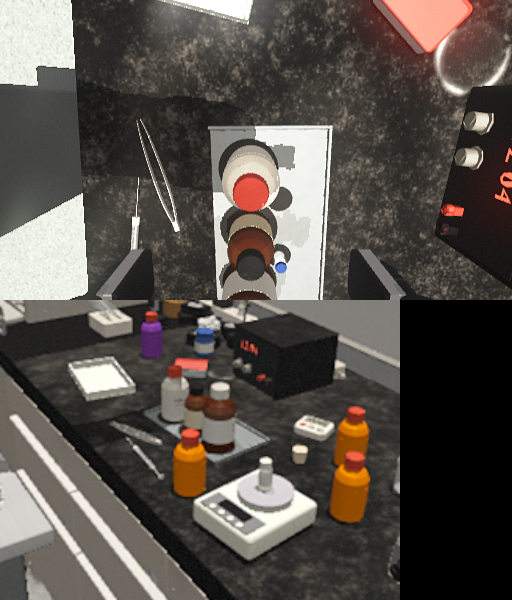

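The red cap at (250,191) and black cap at (250,265) are back where they were at the start (249,190 and 249,262). The vial stands on the pan, the tray is empty and nothing has fallen.

```bash
python3 -c "
from cell import arm
print(arm.job_done())"
```

```text
the job is handed in; nothing more can be done
None
```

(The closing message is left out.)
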